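# Pop open the flip-top snack bin

## Task

Open the flip-top snack bin: press down its release tab so that the sprung lid pops up, then push the lid on over until it rests fully open, leaning back on its stop. Only touch and push: leave the bin standing where it is, and do not disturb the cans, jar and cup around it.

Things in the scene. Friction and masses are not known exactly. Their poses are not given: they have to be found in the camera images.
- bin: White rectangular snack bin standing loose on the shelf board, 140 (x) x 150 (y) x 90 mm tall, about 1.6 kg, walls 5 mm. Origin: centre of its underside; z up, x from the release tab (front, -x side) to the lid's hinge (back, +x side).
- tab_pad (a point): Point to press: middle of the top of the flat steel tab in front of the bin, 42 mm before the front wall, 78 mm above the board. Pad 38 mm wide (bin's y); 46 mm of it stick out in front of an upright catch plate (28 mm from this point) that rises to 102 mm. Pushed straight down here it goes 10 mm to its stop; the lid is let go after about 6 mm (4 to 5 N); 6 N holds it down.
- tab (a joint): Angle of the release tab: 0 at rest, 0.32 rad fully pressed, the lid let go at about 0.2; springs back by itself.
- lid_edge (a point): Middle of the front edge of the wooden lid (6 mm thick, 148 mm wide in the bin's y), 138 mm from the hinge; 95 mm above the board when shut. The axes are the lid's: x points from the edge to the hinge, z out of its upper face.
- lid_hinge (a point): Middle of the lid's hinge line, 92 mm above the board at the back of the bin; the hinge line runs along the bin's y axis.
- lid (a joint): Opening angle of the lid: 0 shut and latched, 1.95 rad fully open on its stop. When let go, a spring arm lifts it to about 1.05 rad and holds it there (within 1 s); from there on it must be pushed (under 2 N at the edge): it falls back onto the spring arm from below about 1.57 rad and falls open by itself from beyond it.
- can: Bystander: food can, 68 mm across, 100 mm tall. Origin: centre of its underside.
- jar: Bystander: jar with a screw cap, 72 mm across, 115 mm tall. Origin: centre of its underside.
- tuna: Bystander: low can, 80 mm across, 45 mm tall. Origin: centre of its underside.
- cup: Bystander: white cup without a handle, 76 mm across, 85 mm tall. Origin: centre of its underside.

How it is judged:
On the way, in this order (a step that is already met when the one before it is completed fails the run):
1. the release tab is pressed down (value of joint tab above 0.12 rad).
2. the lid has sprung up (value of joint lid above 0.8 rad), for 0.05 s.
3. the lid is pushed fully open (value of joint lid above 1.8 rad), for 0.2 s.
At the end, for the whole second after the job is handed in: The lid rests open at more than 1.8 rad, the tab is back up (under 0.06 rad), the bin stands level within 30 mm of where it was, and the cans, jar and cup are within 20 mm of where they were (value of joint lid above 1.8 rad and value of joint tab below 0.06 rad and velocity of joint lid between -0.1 and 0.1 rad/s and distance of bin from where it was at the start of the episode below 0.03 m and angle between bin's own z axis and vertical below 0.05 rad and linear speed of bin below 0.02 m/s and distance of each of can, jar, tuna, cup from where it was at the start of the episode below 0.02 m); the robot touches nothing.
It fails at once if the bin is lifted or tipped (height (world z) of bin above 0.015 m or angle between bin's own z axis and vertical above 0.15 rad).
It fails at once if the bin is shoved away by more than 30 mm (distance of bin from where it was at the start of the episode above 0.03 m).
It fails at once if a can, the jar or the cup is moved by more than 20 mm, lifted or knocked over (distance of any of can, jar, tuna, cup from where it was at the start of the episode above 0.02 m or angle between any of can, jar, tuna, cup's own z axis and vertical above 0.3 rad).
It also fails if it takes over 48 s, if anything falls off the work surface, if the arm or the gripper's body presses on something with over 40 N, if the wrist force passes 120 N, or if a joint passes its speed limit or range.

## Robot

A 6-joint arm with a two-finger parallel gripper is mounted at the origin on the work surface. World frame = base frame: x ahead of the robot, y to its left, z up, the work surface at z = 0. Lengths are in m, angles in rad, forces in N, time in s.
With the tool pointing down it reaches from about 0.3 to 0.75 m from the base axis. Payload 8.5 kg.
Tool frame: the origin (TCP) lies at the very end of the fingers, on their centre line; the grasp point (between the pads) lies 19 mm behind it (tcp_to_grasp is the distance from the TCP to the grasp point, in m); z points along the fingers, y is the line along which they close (so a half turn about z gives the same grasp; the last joint's range is limited). The gripper opens to 85 mm and grips with 20 to 120 N. Pads are 22 mm wide; open, the fingers measure 114 mm over their backs; the gripper's body (76 mm by 85 mm) begins 54 mm behind the grasp point. The pads swing forward as they close: fully open they stand 13 mm farther back than shut.
Start: joints at [-1.494, 0.381, 1.297, -0, 1.464, -0.215], TCP at [0.158, -0.527, 0.231] pointing down, gripper open.
Joint ranges: [-3.11, 3.11], [-0.89, 2.33], [0.22, 2.48], [-1.42, 4.56], [0.17, 2.85], [-2.88, 2.88]. Speed limits (rad/s): [2.39, 2.39, 3.14, 3.14, 3.14, 3.14].

## Interface

Orientations are given as a rotation vector (axis times angle).
In Python, from cell import read_state, camera, job_done, tcp_to_grasp gives the robot as it stands. The module is installed in compiled form; this text tells all that it offers.
- The arm moves only by the tool send_rows, never from a script. Its argument "commands" is a list of rows, each a list of 4 numbers: the shift along the tool's x, y, z in mm, then the turn about the tool's z in rad. A call has 1 to 10 rows; each row shifts and turns the commanded pose from where the row before left it, along the tool's axes as they then stand; what a row does not reach is not made up. A row lasts 1/8 s, in which the tool goes at most 62.5 mm and 10.7 degrees, less where a joint would pass 70% of its speed; a pose out of reach is approached as far as the arm can. A call with a gripper value outside its range is refused whole. "hand" is the opening, from 0 (shut) to 1 (fully open), set as the call begins (left out, the last holds). The fingers move at their own pace and stop on an object; the grip force is fixed at half the most. Time passes only in rows, so rows that do not move let the fingers close. It gives the time, the measured TCP pose, the force, the opening and the grip force at its end, in the units of the state.
- read_state(): the state, without advancing time (a new reading comes with each control period).
- camera(name): name is "side" or "top" or "wrist"; returns a dict with "pixels" (384x512x3 uint8, red, green, blue), "range_z" (384x512 float32, m along the optical axis (not along the pixel's ray), 0 where there is no reading), "intrinsics" (3x3 intrinsics, pixels), "eye" and "orientation" of the camera in the world; the wrist camera has in their place "tool_from_camera" (4x4, takes a point from camera to tool coordinates, whose origin is the TCP and whose axes are the flange's). Camera axes: x right, y down, z forward; pixel columns grow to the right and rows downward; lengths in m; the calibration is good to about 2 mm. A picture is of the moment at which its call begins: read the wrist's pose just before it.
- job_done(): hands the job in; it is judged then, once.
The state is a dict: "clock": time; "joints": joint angles; "qd": joint speeds; "effort": joint torques, N m; "tcp_pos": TCP position; "orientation": TCP orientation; "force": force on the tool from outside, world axes, zero at the start; "torque": the same for the moment, N m; "finger_gap": finger opening in m; "grasp_force": force on a finger pad.
Only numpy, scipy, OpenCV 4.12 (cv2) and the standard library are available. Lean on these libraries where they do the work, as an engineer would, in place of code of your own. Each camera call takes 0.05 s, during which the arm holds its last target. There are 200 camera calls.

## Working session

There is one attempt and no reset: what is moved stays moved. The work goes in short steps, Python scripts to look and compute and a tool call to move; the robot and the scene stay as the last step left them, time stands still between calls to the robot, and variables do not carry over. Pictures are saved under pics/ and viewed, at most 10 in all, crops included, and the job is handed in when it is done.

Besides the shell and the picture viewer there is one more tool, called after ">>>" as name(argument=value, ...), one argument or row to a line, values as JSON. send_rows: Moves the arm, as the interface text tells. Its arguments: {"type":"object","properties":{"commands":{"type":"array","items":{"type":"array","items":{"type":"number"}}},"hand":{"type":"number"}},"required":["commands"]}

```bash
mkdir -p pics; cat > h.py <<'E'
import numpy as np, cv2
from scipy.spatial.transform import Rotation as R
from cell import *
def cloud(c):
    z=c["range_z"]; K=np.array(c["intrinsics"]); v,u=np.mgrid[:384,:512]
    p=np.stack([(u-K[0,2])/K[0,0]*z,(v-K[1,2])/K[1,1]*z,z],-1)
    o=np.array(c["orientation"]); M=o if o.shape==(3,3) else R.from_rotvec(o).as_matrix()
    w=p@M.T+np.array(c["eye"]); w[z==0]=np.nan; return w
E
python3 - <<'E'
from h import *
s=read_state(); print({k:np.round(s[k],3) for k in s})
for n in("top","side"):
    c=camera(n); cv2.imwrite(f"pics/{n}0.png",cv2.resize(c["pixels"][...,::-1],(768,576))); np.save(n+".npy",cloud(c)); print(n,c["eye"],c["orientation"])
E
```

```text
{'clock': np.float64(0.0), 'joints': array([-1.494,  0.381,  1.298,  0.   ,  1.464, -0.215]), 'qd': array([-0.   ,  0.001, -0.001,  0.001, -0.001, -0.001]), 'effort': array([ 1.0000e-03, -4.4846e+01, -2.3127e+01, -0.0000e+00,  5.0000e-03,
       -0.0000e+00]), 'tcp_pos': array([ 0.158, -0.526,  0.231]), 'orientation': array([-3.107, -0.457, -0.   ]), 'force': array([ 0.282,  0.616, -0.237]), 'torque': array([ 0.047,  0.009, -0.003]), 'grasp_force': np.float64(0.0), 'finger_gap': np.float64(0.085)}
top [0.48310977 0.03873542 0.9798438 ] [-2.15484682  2.12166747 -0.19437609]
side [ 0.40174181 -0.49235718  0.70908979] [-2.36317772  0.47295914 -0.18681267]
```

View pics/top0.png

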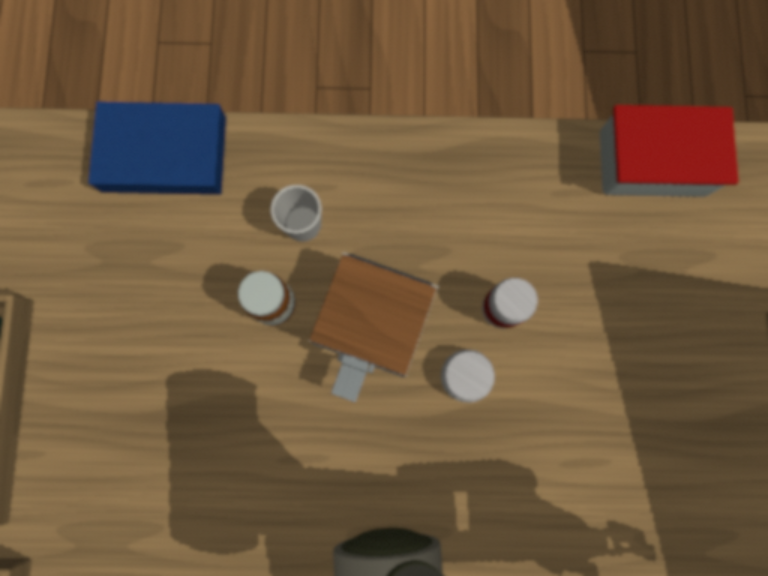

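View pics/side0.png

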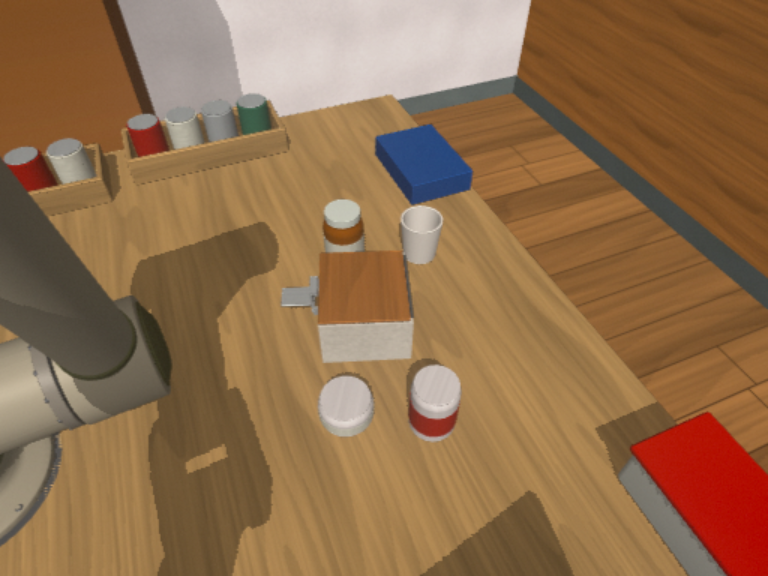

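The top view (768x576) shows the lid with corners at about (345,255), (435,287), (405,375) and (312,342), and the tab pad at about (350,382). The side view agrees: the tab is on the robot's side and the hinge is away from it.

```bash
python3 - <<'E'
from h import *
w=np.load("top.npy")
for n,(u,v) in dict(c1=(348,260),c2=(430,288),c3=(402,370),c4=(317,340),lid=(373,315),pad=(350,383),padend=(346,394),table=(300,420),jar=(262,293),cup=(278,190),can=(515,300),tuna=(468,373)).items():
    print(n,np.round(w[round(v/1.5),round(u/1.5)],4))
# lid top fit (top+side)
P=np.concatenate([w.reshape(-1,3),np.load("side.npy").reshape(-1,3)])
c=w[210,249]
for src in("top","side"):
    P=np.load(src+".npy").reshape(-1,3)
    m=(abs(P[:,2]-.095)<.008)&(np.linalg.norm(P[:,:2]-c[:2],axis=1)<.115)
    r=cv2.minAreaRect((P[m,:2]*1000).astype(np.float32)); print(src,m.sum(),r,np.median(P[m,2])); print(cv2.boxPoints(r))
    m=(abs(P[:,2]-.078)<.008)&(np.linalg.norm(P[:,:2]-w[255,233][:2],axis=1)<.035)
    print("pad",m.sum(),P[m].mean(0),cv2.minAreaRect((P[m,:2]*1000).astype(np.float32)))
E
```

```text
c1 [0.672  0.0825 0.0976]
c2 [ 0.6314 -0.0388  0.0983]
c3 [0.5113 0.0019 0.1029]
c4 [0.5521 0.1245 0.1007]
lid [0.5906 0.0436 0.0966]
pad [0.4937 0.0768 0.0794]
padend [0.4765 0.081  0.0742]
table [ 0.4357  0.1561 -0.0013]
jar [0.6183 0.2024 0.1139]
cup [ 0.8079  0.2072 -0.    ]
can [ 0.6156 -0.1612  0.099 ]
tuna [ 0.5102 -0.1006  0.0443]
top 4465 ((589.2451171875, 46.767578125), (149.79769897460938, 155.83181762695312), 70.8082275390625) 0.09794445232746563
[[491.0379      1.6447144]
 [638.20917   -49.582035 ]
 [687.45233    91.89044  ]
 [540.28107   143.11719  ]]
pad 378 [0.49423108 0.07930744 0.07721764] ((495.52154541015625, 75.49757385253906), (45.060855865478516, 51.91397476196289), 70.54190826416016)
side 3132 ((591.4314575195312, 45.312232971191406), (152.11073303222656, 155.58236694335938), 70.9734878540039) 0.09904556918298513
[[493.09573    -1.2276993]
 [640.1782    -51.948433 ]
 [689.7672     91.852165 ]
 [542.6847    142.5729   ]]
pad 249 [0.4968761  0.07707035 0.07820436] ((499.4796142578125, 78.9061508178711), (41.78450393676758, 50.42009735107422), 69.78954315185547)
```

```bash
cat >> h.py <<'E'
BC=np.array([.5905,.0455]); YAW=-.333
B=lambda x,y=0:BC+np.array([[np.cos(YAW),-np.sin(YAW)],[np.sin(YAW),np.cos(YAW)]])@[x,y]
def plan(x,z,y=0):
    s=read_state(); M=R.from_rotvec(s["orientation"]).as_matrix(); p=np.r_[B(x,y),z]
    print("t",s["clock"],"target",p,"tool shift mm",np.round(1000*M.T@(p-s["tcp_pos"]),1),"turn",np.arctan2(M[1,0],M[0,0])-YAW)
    d=np.array(s["tcp_pos"])[:2]-BC; c,q=np.cos(YAW),np.sin(YAW); print("now bin xyz",np.round([c*d[0]+q*d[1],c*d[1]-q*d[0],s["tcp_pos"][2]],4),"F",np.round(s["force"],2))
E
python3 - <<'E'
from h import *
print(B(-112)); plan(-115,.16); print(np.round(camera("wrist")["tool_from_camera"],3))
E
```

```text
[-105.25688738   36.65602561]
t 0.1 target [-108.09208525   37.63666469    0.16      ] tool shift mm [-92693.5 -67693.8    133.5] turn 0.6248313512140331
now bin xyz [-0.2216 -0.6819  0.2308] F [0.58 0.92 0.37]
[[ 0.    -0.965 -0.262  0.066]
 [ 1.     0.    -0.     0.001]
 [ 0.    -0.262  0.965 -0.143]
 [ 0.     0.     0.     1.   ]]
```

```bash
sed -i 's/\[x,y\]$/[x\/1000,y\/1000]/; s/^YAW.*//; s/-YAW)$/-YAW-np.pi)/' h.py; python3 - <<'E'
from h import *
print(B(-112)); plan(-115,.231)
E
```

```text
[0.48465261 0.08211053]
t 0.15 target [0.48181741 0.08309116 0.231     ] tool shift mm [ 485.3 -490.8    0.5] turn -2.516774300023455
now bin xyz [-0.2216 -0.6819  0.2309] F [ 0.57  0.85 -0.05]
```

>>> send_rows(
  commands=[
    [35,-35,0,0],
    [35,-35,0,0],
    [35,-35,0,0],
    [35,-35,0,0],
    [35,-35,0,0],
    [35,-35,0,0],
    [35,-35,0,0],
    [35,-35,0,0],
    [35,-35,0,0],
    [35,-35,0,0],
  ],
  hand=0,
)

```text
clock: 1.4
tcp_pos: [0.3932, -0.0893, 0.2313]
orientation: [3.108, 0.456, 0.0]
force: [0.6, -1.0, 0.1]
finger_gap: -0.0
grasp_force: 0.0
```

>>> send_rows(
  commands=[
    [35,-35,0,0],
    [35,-35,0,0],
    [35,-35,0,0],
    [30,-35,0,0],
    [0,0,0,-0.17],
    [0,0,0,-0.17],
    [0,0,0,-0.17],
    [0,0,0,-0.17],
    [0,0,0,-0.17],
    [0,0,0,-0.17],
  ],
)

```text
clock: 2.65
tcp_pos: [0.4816, 0.0821, 0.2311]
orientation: [-2.484, -1.923, 0.001]
force: [0.3, -1.1, 0.1]
finger_gap: 0.0002
grasp_force: 0.0
```

>>> send_rows(
  commands=[
    [0,0,0,-0.17],
    [0,0,0,-0.17],
    [0,0,0,-0.17],
    [0,0,0,-0.17],
    [0,0,0,-0.17],
    [0,0,0,-0.17],
    [0,0,0,-0.17],
    [0,0,0,-0.17],
    [0,0,0,-0.137],
    [0,0,0,0],
  ],
)

```text
clock: 3.9
tcp_pos: [0.4816, 0.0821, 0.2312]
orientation: [-0.522, -3.097, 0.0]
force: [-0.3, 0.2, -0.8]
finger_gap: 0.0
grasp_force: 0.0
```

```bash
python3 - <<'E'
from h import *
plan(-115,.095)
E
```

```text
t 3.9 target [0.48181741 0.08309116 0.095     ] tool shift mm [1.000e-01 1.000e+00 1.362e+02] turn -0.001011362844905328
now bin xyz [-0.1148 -0.001   0.2312] F [-0.29  0.18 -0.82]
```

Go down to 0.095 and look before I press.

>>> send_rows(
  commands=[
    [0,1,40,0],
    [0,0,40,0],
    [0,0,36,0],
    [0,0,20,0],
    [0,0,0,0],
  ],
)

```text
clock: 4.53
tcp_pos: [0.4814, 0.0831, 0.0943]
orientation: [-0.524, -3.095, 0.0]
force: [-0.2, -0.5, 1.2]
finger_gap: -0.0003
grasp_force: 0.0
```

```bash
python3 - <<'E'
from h import *
plan(-115,.070)
c=camera("side")["pixels"][150:230,160:290,::-1]; cv2.imwrite("pics/s1.png",cv2.resize(c,None,fx=5,fy=5,interpolation=2))
E
```

```text
t 4.525 target [0.48181741 0.08309116 0.07      ] tool shift mm [-0.4  0.2 24.3] turn -0.00225360377167938
now bin xyz [-0.1154 -0.0002  0.0943] F [-0.18 -0.54  1.16]
```

View pics/s1.png

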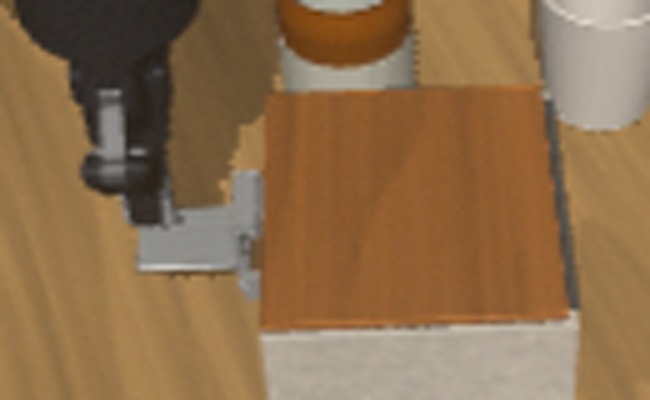

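The fingertip, at crop (150,220), hovers over the outer half of the pad (x 137–240). I'll shift 3 mm inward and press.

>>> send_rows(
  commands=[
    [-3,0,8,0],
    [0,0,6,0],
    [0,0,3,0],
    [0,0,3,0],
    [0,0,2,0],
    [0,0,1,0],
  ],
)

```text
clock: 5.32
tcp_pos: [0.4846, 0.0822, 0.0723]
orientation: [-0.52, -3.097, -0.0]
force: [-3.1, 1.5, 4.1]
finger_gap: 0.0003
grasp_force: 1.9
```

```bash
python3 - <<'E'
from h import *
plan(-112,.070)
w=cloud(camera("side")); c=camera("side")["pixels"][70:230,130:330,::-1]; cv2.imwrite("pics/s2.png",cv2.resize(c,None,fx=3,fy=3,interpolation=2))
print(np.nanmedian(w[180:200,220:265,2]))
E
```

```text
t 5.325 target [0.48465261 0.08211053 0.07      ] tool shift mm [-0.1 -0.   2.3] turn 0.00026024874540553355
now bin xyz [-0.1121  0.      0.0723] F [-3.14  1.46  4.06]
0.09965574752046058
```

>>> send_rows(
  commands=[
    [0,0,1,0],
    [0,0,1,0],
    [0,0,0,0],
    [0,0,0,0],
  ],
)

```text
clock: 5.92
tcp_pos: [0.4848, 0.0821, 0.0703]
orientation: [-0.52, -3.098, -0.0]
force: [-3.6, 1.2, 3.1]
finger_gap: -0.0003
grasp_force: 2.1
```

```bash
python3 - <<'E'
from h import *
plan(-112,.068)
c=camera("side"); w=cloud(c); cv2.imwrite("pics/s3.png",cv2.resize(c["pixels"][70:230,130:330,::-1],None,fx=3,fy=3,interpolation=2))
print(np.nanmedian(w[180:200,220:265,2]))
E
```

```text
t 5.925 target [0.48465261 0.08211053 0.068     ] tool shift mm [ 0.1 -0.   2.3] turn 0.00017541775531437764
now bin xyz [-0.1119  0.      0.0703] F [-3.63  1.18  3.1 ]
0.12642991416334787
```

View pics/s3.png

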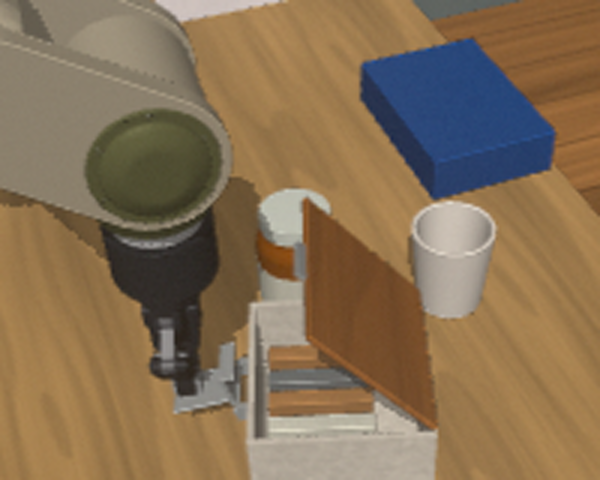

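The lid has sprung up to about 1.05 rad, with its edge at crop (305,205)–(310,345). I'll retreat upward, then push its edge back.

>>> send_rows(
  commands=[
    [0,0,-10,0],
    [0,0,-30,0],
    [0,0,-40,0],
    [0,25,-35,0],
    [-30,0,0,0],
    [-30,0,0,0],
    [-20,0,0,0],
    [0,0,0,0],
  ],
)

```text
clock: 6.98
tcp_pos: [0.5697, 0.0789, 0.1855]
orientation: [0.522, 3.097, -0.0]
force: [0.4, 0.6, 0.1]
finger_gap: 0.0001
grasp_force: 0.0
```

>>> send_rows(
  commands=[
    [-10,0,0,0],
    [-10,0,0,0],
    [-10,0,0,0],
    [-10,0,0,0],
    [-10,0,0,0],
    [0,0,0,0],
  ],
)

```text
clock: 7.72
tcp_pos: [0.6175, 0.0632, 0.1907]
orientation: [0.519, 3.091, 0.001]
force: [-11.9, 3.6, 32.7]
finger_gap: 0.0001
grasp_force: 5.9
```

```bash
python3 - <<'E'
from h import *
plan(85,.185,25)
c=camera("side"); cv2.imwrite("pics/s4.png",cv2.resize(c["pixels"][50:250,120:380,::-1],None,fx=3,fy=3,interpolation=2))
E
```

```text
t 7.725 target [0.6790026  0.04134188 0.185     ] tool shift mm [-65.2  -0.6   6.2] turn 0.0005249333131289724
now bin xyz [0.0197 0.0256 0.1907] F [-11.92   3.57  32.71]
```

View pics/s4.png

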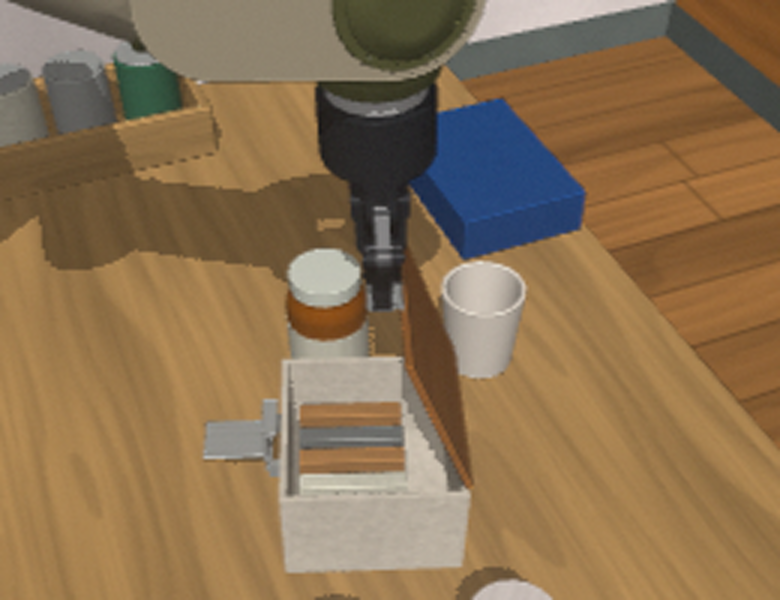

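The lid is at about 1.35 rad, but its edge is jammed under the finger knuckles (about 33 N upward). I'll back off slightly, raise so only the fingertips touch it, then go on.

>>> send_rows(
  commands=[
    [8,0,-6,0],
    [4,0,-8,0],
    [0,0,-7,0],
    [0,0,0,0],
  ],
)

```text
clock: 8.28
tcp_pos: [0.605, 0.067, 0.2067]
orientation: [0.52, 3.097, 0.0]
force: [-0.6, 0.5, 0.5]
finger_gap: 0.0001
grasp_force: 0.2
```

```bash
python3 - <<'E'
from h import *
plan(85,.207,25)
w=cloud(camera("side")).reshape(-1,3); d=w[:,:2]-BC; c,q=np.cos(YAW),np.sin(YAW); x=c*d[:,0]+q*d[:,1]; y=c*d[:,1]-q*d[:,0]
m=(y>-.07)&(y<0)&(x>-.06)&(x<.16)&(w[:,2]>.12)&(w[:,2]<.25); print(m.sum()); 
print("lid angle",np.pi-np.median(np.arctan2(w[m,2]-.092,x[m]-.07)),"max z",w[m,2].max())
E
```

```text
t 8.275 target [0.6790026  0.04134188 0.207     ] tool shift mm [-78.3  -0.1  -0.3] turn 0.00012872653149775815
now bin xyz [0.0067 0.0251 0.2067] F [-0.59  0.54  0.46]
485
lid angle 1.2606451958618536 max z 0.22707246971035444
```

Free now; the lid is at 1.26 rad, resting on the fingertips. I'll push on gently.

>>> send_rows(
  commands=[
    [-6,0,0,0],
    [-6,0,0,0],
    [-6,0,0,0],
    [-6,0,0,0],
    [0,0,0,0],
  ],
)

```text
clock: 8.95
tcp_pos: [0.6277, 0.0591, 0.2061]
orientation: [-0.521, -3.098, 0.0]
force: [-0.6, 0.2, -0.7]
finger_gap: 0.0001
grasp_force: 0.0
```

```bash
cat >> h.py <<'E'
def lid():
    w=cloud(camera("side")).reshape(-1,3); d=w[:,:2]-BC; c,q=np.cos(YAW),np.sin(YAW); x=c*d[:,0]+q*d[:,1]; y=c*d[:,1]-q*d[:,0]
    m=(y>-.07)&(y<0)&(x>-.06)&(x<.16)&(w[:,2]>.12)&(w[:,2]<.25)
    print(m.sum(),"lid angle",np.pi-np.median(np.arctan2(w[m,2]-.092,x[m]-.07)),"max z",w[m,2].max())
E
python3 -c "
from h import *
plan(85,.207,25);lid()"
```

```text
t 8.95 target [0.6790026  0.04134188 0.207     ] tool shift mm [-54.3   0.   -0.9] turn -4.362838273141989e-05
now bin xyz [0.0307 0.025  0.2061] F [-0.62  0.18 -0.66]
265 lid angle 1.4236481822405633 max z 0.23628463663493
```

>>> send_rows(
  commands=[
    [-6,0,0,0],
    [-6,0,0,0],
    [-6,0,0,0],
    [-6,0,0,0],
    [-6,0,0,0],
    [-6,0,0,0],
    [-6,0,0,0],
    [0,0,0,0],
    [0,0,0,0],
  ],
)

```text
clock: 10.12
tcp_pos: [0.6669, 0.0456, 0.2063]
orientation: [-0.52, -3.098, -0.0]
force: [0.5, 0.2, 0.1]
finger_gap: 0.0002
grasp_force: 0.0
```

```bash
python3 -c "
from h import *
plan(85,.207,25);lid()"
```

```text
t 10.125 target [0.6790026  0.04134188 0.207     ] tool shift mm [-12.8  -0.1  -0.7] turn 0.00028481579335215557
now bin xyz [0.0722 0.0251 0.2063] F [0.48 0.22 0.07]
517 lid angle 1.8019267160696606 max z 0.2375365653145165
```

The lid has gone past vertical. I'll retreat and check.

>>> send_rows(
  commands=[
    [20,0,0,0],
    [40,0,0,0],
    [40,0,0,0],
    [40,0,-20,0],
    [30,0,-20,0],
    [0,0,0,0],
    [0,0,0,0],
  ],
)

```text
clock: 11.05
tcp_pos: [0.5067, 0.1009, 0.246]
orientation: [0.52, 3.098, -0.0]
force: [-0.1, 0.3, 0.3]
finger_gap: 0.0001
grasp_force: 0.0
```

```bash
python3 -c "
from h import *
plan(85,.207,25);lid()
c=camera('side'); cv2.imwrite('pics/s5.png',cv2.resize(c['pixels'][80:310,120:380,::-1],None,fx=2.5,fy=2.5,interpolation=2))
w=cloud(camera('top')).reshape(-1,3);d=w[:,:2]-BC; c,q=np.cos(YAW),np.sin(YAW); x=c*d[:,0]+q*d[:,1]; y=c*d[:,1]-q*d[:,0]
m=(abs(y)<.06)&(x>.04)&(x<.16)&(w[:,2]>.12)&(w[:,2]<.25); print(m.sum()); i=np.argsort(-w[m,2])[::40]; print(np.round(np.c_[x[m],w[m,2]][i],3))"
```

```text
t 11.05 target [0.6790026  0.04134188 0.207     ] tool shift mm [-182.4    0.    39. ] turn 0.0001457426360524927
now bin xyz [-0.0974  0.025   0.246 ] F [-0.07  0.29  0.3 ]
749 lid angle 1.9996409493441032 max z 0.22836878991956105
2023
[[0.127 0.228]
 [0.126 0.224]
 [0.126 0.22 ]
 [0.124 0.219]
 [0.124 0.218]
 [0.123 0.217]
 [0.122 0.216]
 [0.122 0.214]
 [0.121 0.212]
 [0.121 0.21 ]
 [0.118 0.208]
 [0.118 0.206]
 [0.119 0.204]
 [0.117 0.202]
 [0.116 0.2  ]
 [0.115 0.199]
 [0.115 0.197]
 [0.114 0.194]
 [0.114 0.192]
 [0.113 0.19 ]
 [0.111 0.188]
 [0.109 0.186]
 [0.109 0.184]
 [0.107 0.182]
 [0.109 0.18 ]
 [0.107 0.178]
 [0.105 0.176]
 [0.105 0.174]
 [0.105 0.171]
 [0.106 0.169]
 [0.102 0.167]
 [0.103 0.165]
 [0.1   0.162]
 [0.1   0.16 ]
 [0.099 0.158]
 [0.096 0.156]
 [0.097 0.153]
 [0.096 0.151]
 [0.096 0.149]
 [0.096 0.146]
 [0.094 0.144]
 [0.093 0.142]
 [0.092 0.14 ]
 [0.092 0.138]
 [0.091 0.136]
 [0.09  0.133]
 [0.088 0.131]
 [0.086 0.128]
 [0.087 0.126]
 [0.086 0.124]
 [0.085 0.121]]
```

View pics/s5.png

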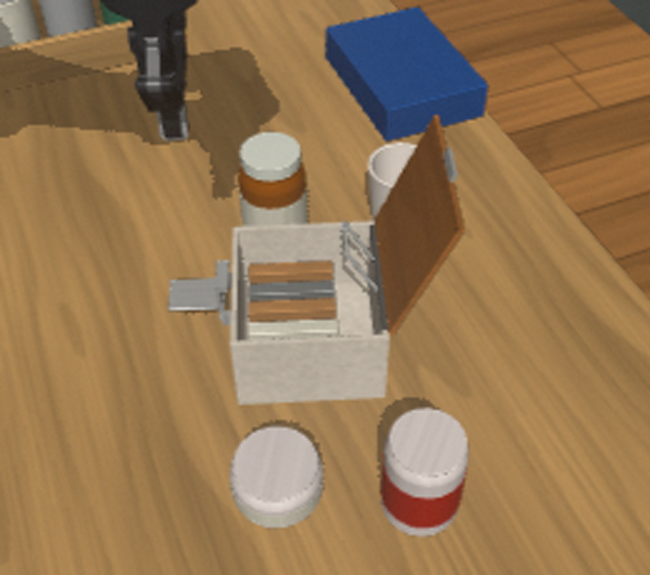

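The lid leans back on its stop (edge at crop (435,120)–(460,230), about 1.95 rad). The tab at (195,295) is up, the bystanders have not moved, and the arm is clear.

```bash
python3 -c "
from cell import *
print(job_done())"
```

```text
the job is handed in; nothing more can be done
None
```

I opened the snack bin and handed the job in: the lid rests fully open on its stop (about 1.95 rad in the camera data), the tab is back up, the bin and its neighbours look unmoved, and the arm touches nothing. During the push the lid edge briefly jammed under the finger knuckles at about 33 N, under the 40 N limit, before I backed off; the interface returned no verdict.

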